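Throw the unglazed test tile away in the pedal bin

TASK

Throw away the unglazed test tile, the one that is plain beige all over: push the green bench bin's pedal all the way down so that the lid stands wide open (it stays there), and put the tile into the bin. Then lift the pedal slowly all the way back up, taking a good two seconds, so that the lid is eased shut and does not slam. Work the lid only by the pedal, never by touching the lid, and leave the other tiles and the tape where they lie.

Things in the scene. Friction and masses are not known exactly. Their poses are not given: they have to be found in the camera images.
- bin: Green open-topped bench bin, fixed, 170 (x) x 150 (y) x 85 mm high, walls 5 mm; inside 160 x 140 mm, inner floor 9 mm above the table. Origin at the centre of its underside, on the table. Its +x axis points from the pedal side (which faces the robot) to the lid's hinge side, z is up. Side covers stand out 11 mm.
- bin_lid: The bin's flat aluminium lid, 180 x 158 x 6 mm, hinged along the bin's far edge; origin on the hinge line, at bin x = +92 mm, z = 89 mm. Shut it lies over the mouth, its top about 99 mm above the table. It is linked to the pedal and turns 3.78 times as far: at full pedal it stands 1.7 rad open, just past upright behind the mouth. Do not touch it.
- bin_pedal (a joint): Pedal angle in rad: 0 = up (lid shut), 0.45 = all the way down (lid fully open). A stiff pivot holds the pedal where it is left, without a spring: it must be pushed down (about 7 N at the bar) and lifted back up (up to about 5 N).
- pedal_bar (a point): Middle of the pedal's round rubber bar with orange rings, 20 mm thick, 84 mm long, along the bin's y, free all round; two steel arms carry its ends. It swings about pedal_hinge, radius 125 mm: pedal up, 93 mm above the table; down, 37 mm; both at bin x = -222 mm (half way -225). Press it from above, or pinch it from above with the fingers closing along the bin's x.
- pedal_hinge (a point): Middle of the pedal's pivot axis (along the bin's y), at bin x = -100 mm, 65 mm above the table.
- teal_tile: A pottery test tile lying flat, 75 (x) x 45 (y) x 10 mm (8 mm at the thin part), about 0.03 kg, one half covered with teal (blue-green) glaze; leave it. Origin at the centre of its underside, z up. Best gripped from above across its 45 mm width (its y).
- rust_tile: A pottery test tile lying flat, 75 (x) x 45 (y) x 10 mm (8 mm at the thin part), about 0.03 kg, one half covered with rust-red glaze; leave it. Origin at the centre of its underside, z up. Best gripped from above across its 45 mm width (its y).
- plain_tile: A pottery test tile lying flat, 75 (x) x 45 (y) x 10 mm (8 mm at the thin part), about 0.03 kg, plain beige all over, without glaze: the one to bin. Origin at the centre of its underside, z up. Best gripped from above across its 45 mm width (its y).
- tape_roll: A roll of beige masking tape lying flat, 104 mm across, 25 mm high; origin at the centre of its underside; leave it.
Not all that is in view belongs to the job. Leave any pink or purple look-alike of the plain_tile alone.

How it is judged:
On the way, in this order (a step that is already met when the one before it is completed fails the run):
1. the pedal is pushed all the way down (0.40 rad or more) (value of joint bin_pedal above 0.4 rad), for 0.2 s.
2. the plain tile is in the bin while the pedal is still down (over 0.35 rad) (x of plain_tile in the frame of bin between -0.08 and 0.08 m and y of plain_tile in the frame of bin between -0.07 and 0.07 m and z of plain_tile in the frame of bin between 0 and 0.06 m and value of joint bin_pedal above 0.35 rad), for 0.2 s.
At the end, for the whole second after the job is handed in: The plain tile lies at rest inside the bin (origin within the walls and less than 60 mm above the table), the pedal is all the way up again (under 0.04 rad) and the lid shut (x of plain_tile in the frame of bin between -0.08 and 0.08 m and y of plain_tile in the frame of bin between -0.07 and 0.07 m and z of plain_tile in the frame of bin between 0 and 0.06 m and linear speed of plain_tile below 0.03 m/s and value of joint bin_pedal below 0.04 rad); the robot touches nothing.
It fails at once if the pedal rises faster than 0.7 rad/s (the bar faster than about 90 mm/s) on the way up, so that the lid slams (velocity of joint bin_pedal below -0.7 rad/s and value of joint bin_pedal below 0.38 rad).
It fails at once if the robot touches the lid with more than 2 N (contact force between any of the fingers, the arm and bin_lid above 2 N).
It fails at once if the rust tile is moved by more than 20 mm (distance of rust_tile from where it was at the start of the episode above 0.02 m).
It fails at once if the teal tile is moved by more than 20 mm (distance of teal_tile from where it was at the start of the episode above 0.02 m).
It fails at once if the tape roll is moved by more than 20 mm (distance of tape_roll from where it was at the start of the episode above 0.02 m).
It also fails if it takes over 67 s, if anything falls off the work surface, if the arm or the gripper's body presses on something with over 40 N, if the wrist force passes 120 N, or if a joint passes its speed limit or range.

ROBOT

A 7-joint arm with a two-finger parallel gripper is mounted at the origin on a cart in front of the work surface, level with it; the furniture and walls round the work are solid. World frame = base frame: x ahead of the robot, y to its left, z up, the work surface at z = 0. Lengths are in m, angles in rad, forces in N, time in s.
With the tool pointing down it reaches from about 0.35 to 0.775 m from the base axis. Payload 3.1 kg.
Tool frame: the origin (TCP) lies where the fingers leave the gripper's body, on its centre line; the fingertips stand ahead of it and the grasp point (between the pads) lies 54 mm ahead of it (tip_reach is the z of the fingertips in the tool frame, in m); z points along the fingers, y is the line along which they close (so a half turn about z gives the same grasp; the last joint's range is limited). The gripper opens to 85 mm and grips with 20 to 120 N. Pads are 22 mm wide; open, the fingers measure 114 mm over their backs; the gripper's body (76 mm by 85 mm) begins 54 mm behind the grasp point. The pads swing forward as they close: fully open they stand 13 mm farther back than shut.
Start: joints at [-1.358, 0.311, 0.014, 1.512, -0.004, 1.319, -0.027], TCP at [0.139, 0.532, 0.304] pointing down, gripper open.
Joint ranges: [-2.7, 2.7], [-0.3, 1.91], [-1.27, 1.3], [0.12, 2.57], [-1.44, 4.58], [0.2, 2.03], [-3.05, 3.05]. Speed limits (rad/s): [2.79, 2.79, 3.14, 3.14, 3.14, 3.14, 3.14].

INTERFACE

Orientations are given as a unit quaternion [w, x, y, z].
In Python, from bench import observe, get_image, hand_in, tip_reach gives the robot as it stands.
- The arm moves only by the tool play_rows, never from a script. Its argument "series" is a list of rows, each a list of 3 entries, a list of its own where there are three numbers: the shift along the tool's x, y, z in units of 1 m (1.0 is 1 m), then the turn, a rotation vector about the tool's x, y, z in units of 360 degrees (1.0 is 360 degrees), then the closure, from 0 (fully open) to 1 (shut). In form: [[[dx, dy, dz], [ax, ay, az], grip], ...]. A call has 1 to 12 rows; each row is the pose to reach, as a shift and turn from the pose commanded when the call began, along the tool's axes at that moment, turning the shorter way round; what a row does not reach only later rows make up. A row lasts 1/8 s, in which the tool goes at most 62.5 mm and 10.7 degrees, less where a joint would pass 70% of its speed; a pose out of reach is approached as far as the arm can. A call with a number of a shift or a turn outside -1 to 1 is refused whole. A call with a gripper value outside its range is refused whole. The fingers move at their own pace and stop on an object; the grip force is fixed at half the most. Time passes only in rows, so rows that repeat a pose let the fingers close. It gives the time, the measured TCP pose, the force, the opening and the grip force at its end, in the units of the state.
- observe(): the state, without advancing time (a new reading comes with each control period).
- get_image(name): name is "scene" or "top"; returns a dict with "image" (384x512x3 uint8, red, green, blue), "depth" (384x512 float32, m along the optical axis (not along the pixel's ray), 0 where there is no reading), "camera_matrix" (3x3 intrinsics, pixels), "rvec" (rotation vector, rad) and "tvec" (3), from world to camera coordinates, as OpenCV has them. Camera axes: x right, y down, z forward; pixel columns grow to the right and rows downward; lengths in m; the calibration is good to about 2 mm. A picture is of the moment at which its call begins.
- hand_in(): hands the job in; it is judged then, once.
The state is a dict: "time_s": time; "joint_pos": joint angles; "qd": joint speeds; "joint_torque": joint torques, N m; "tcp_pos": TCP position; "eef_rot": TCP orientation; "wrist_force": force on the tool from outside, world axes, zero at the start; "moment": the same for the moment, N m; "gripper_width": finger opening in m; "grasp_force": force on a finger pad.
Only numpy, scipy, OpenCV 4.12 (cv2) and the standard library are available. Lean on these libraries where they do the work, as an engineer would, in place of code of your own. Each camera call takes 0.05 s, during which the arm holds its last target. There are 200 camera calls.

## Working session

There is one attempt and no reset: what is moved stays moved. The work goes in short steps, Python scripts to look and compute and a tool call to move; the robot and the scene stay as the last step left them, time stands still between calls to the robot, and variables do not carry over. Pictures are saved under pics/ and viewed, at most 10 in all, crops included, and the job is handed in when it is done.

Besides the shell and the picture viewer there is one more tool, called after "Emit:" by a JSON object that holds its "fn" and its "kwargs". play_rows: Moves the arm, as the interface text tells. Its arguments: {"type":"object","properties":{"series":{"type":"array","items":{"type":"array"}}},"required":["series"]}

```bash
mkdir -p pics; ls
python3 - <<'E'
from bench import *
import cv2, numpy as np
print(observe(), tip_reach)
for n in ("scene","top"):
    d=get_image(n); cv2.imwrite(f"pics/{n}0.png",d["image"][:,:,::-1]); np.savez(f"{n}0.npz",**d)
    print(n,d["camera_matrix"].tolist(),d["rvec"],d["tvec"])
E
```

```text
pics
{'time_s': 0.0, 'joint_pos': array([-1.35769544,  0.31174013,  0.01394559,  1.51306027, -0.00439842,
        1.31916505, -0.02720193]), 'qd': array([ 2.80384466e-04,  1.23738681e-03, -1.27190098e-03, -2.60478059e-04,
        2.77118873e-04,  3.72584070e-04,  1.48828222e-05]), 'joint_torque': array([-1.09397376e-04, -3.79928148e+01,  1.46170948e-01, -2.30584341e+01,
        1.24508815e-02,  1.36836123e-02, -1.42605552e-05]), 'tcp_pos': array([0.13844968, 0.5317209 , 0.3028115 ]), 'eef_rot': array([-1.07178741e-04,  1.26996772e-01,  9.91902439e-01, -1.16615003e-03]), 'wrist_force': array([ 0.28109569, -0.805463  , -0.75295375]), 'moment': array([-0.02999784, -0.0107923 ,  0.04120221]), 'grasp_force': 0.0, 'gripper_width': 0.08528174945431007} 0.0726
scene [[364.3488431223075, 0.0, 257.09903739465517], [0.0, 364.3488431223075, 188.20441764304695], [0.0, 0.0, 1.0]] [ 2.07018162 -0.58710167  0.31171705] [-0.47587886  0.23448602  0.82373493]
top [[485.6165132854502, 0.0, 253.110461235606], [0.0, 485.6165132854502, 199.40245657746505], [0.0, 0.0, 1.0]] [ 2.0559865  -2.15247633  0.23504551] [0.00466195 0.55620061 1.47225154]
```

View pics/top0.png

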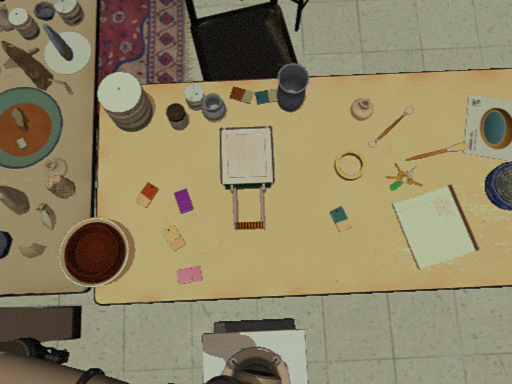

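View pics/scene0.png

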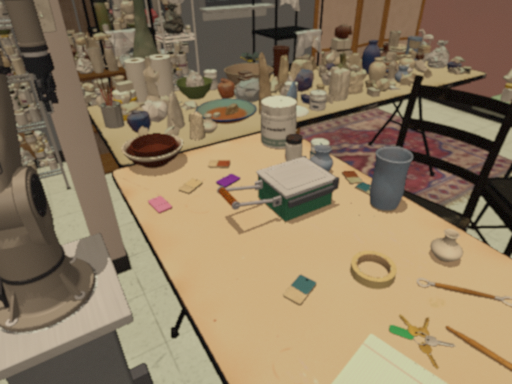

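The top view shows the bin with its lid at (247,156) and the pedal bar at (249,226). Tile candidates by pixel:
- Plain beige at (174,237).
- Rust-glazed at (148,194).
- Teal-glazed at (341,218).
- Purple at (184,200) and pink at (190,275), both look-alikes.
- Extra glazed ones at (241,95) and (266,97).

I choose (174,237) and will check it in a close crop.

```bash
cat > h.py <<'E'
import numpy as np, cv2
def load(f): return dict(np.load(f))
def ray(d,uv,z):
    R=cv2.Rodrigues(d["rvec"])[0]; c=-R.T@d["tvec"]
    uv=np.atleast_2d(uv).astype(float); K=d["camera_matrix"]
    r=np.c_[uv,np.ones(len(uv))]@np.linalg.inv(K).T@R
    return c+r*((z-c[2])/r[:,2])[:,None]
def proj(d,P): return cv2.projectPoints(np.atleast_2d(P).astype(float),d["rvec"],d["tvec"],d["camera_matrix"],None)[0][:,0]
def rect(d,m,z):
    cs=cv2.findContours(m.astype(np.uint8),cv2.RETR_EXTERNAL,cv2.CHAIN_APPROX_NONE)[0]
    c=max(cs,key=cv2.contourArea)[:,0]
    w=ray(d,c,z)[:,:2]*1000
    return cv2.minAreaRect(w.astype(np.float32))
E
python3 - <<'E'
from h import *
d=load("top0.npz"); im=d["image"]
cv2.imwrite("pics/crop0.png",cv2.resize(im[170:290,120:280,::-1],None,fx=5,fy=5,interpolation=cv2.INTER_CUBIC))
print("rough tile",ray(d,[174,237],.01),"bar",ray(d,[249,226],.093),"lid",ray(d,[247,156],.099))
hsv=cv2.cvtColor(im,cv2.COLOR_RGB2HSV)
# lid: low saturation bright
m=np.zeros(im.shape[:2],bool); m[120:192,210:285]=(hsv[120:192,210:285,1]<60)&(hsv[120:192,210:285,2]>140)
m=cv2.morphologyEx(m.astype(np.uint8),cv2.MORPH_OPEN,np.ones((5,5)))
print("lid",rect(d,m,.099))
m=np.zeros(im.shape[:2],bool); s=im[216:236,225:275].astype(int); m[216:236,225:275]=(s[...,0]-s[...,2]>90)&(s[...,1]<130)
print("bar",rect(d,cv2.morphologyEx(m.astype(np.uint8),cv2.MORPH_CLOSE,np.ones((3,7))),.098))
print(hsv[237,165:185].tolist(), hsv[225,165:185].tolist())
E
```

```text
rough tile [[0.45550951 0.23850652 0.01      ]] bar [[ 0.4661758  -0.00431422  0.093     ]] lid [[ 0.68808289 -0.00776149  0.099     ]]
lid ((691.0066528320312, -6.1450653076171875), (155.5093536376953, 176.79879760742188), 89.41797637939453)
bar ((468.4283142089844, -4.45916748046875), (73.19918060302734, 18.518627166748047), 87.36102294921875)
[[22, 110, 181], [22, 114, 176], [22, 115, 184], [22, 116, 182], [21, 117, 177], [22, 120, 182], [21, 121, 181], [21, 124, 179], [21, 118, 182], [22, 118, 180], [22, 109, 182], [22, 111, 180], [25, 116, 174], [24, 112, 164], [20, 112, 152], [18, 113, 162], [21, 103, 175], [23, 98, 175], [23, 96, 184], [22, 99, 186]] [[24, 95, 177], [24, 96, 180], [23, 92, 182], [23, 98, 179], [21, 108, 181], [20, 108, 174], [20, 109, 178], [20, 111, 180], [18, 101, 169], [21, 106, 161], [23, 95, 171], [25, 94, 181], [23, 99, 181], [24, 101, 179], [24, 96, 178], [24, 99, 178], [23, 90, 178], [24, 97, 179], [22, 96, 181], [23, 98, 179]]
```

View pics/crop0.png

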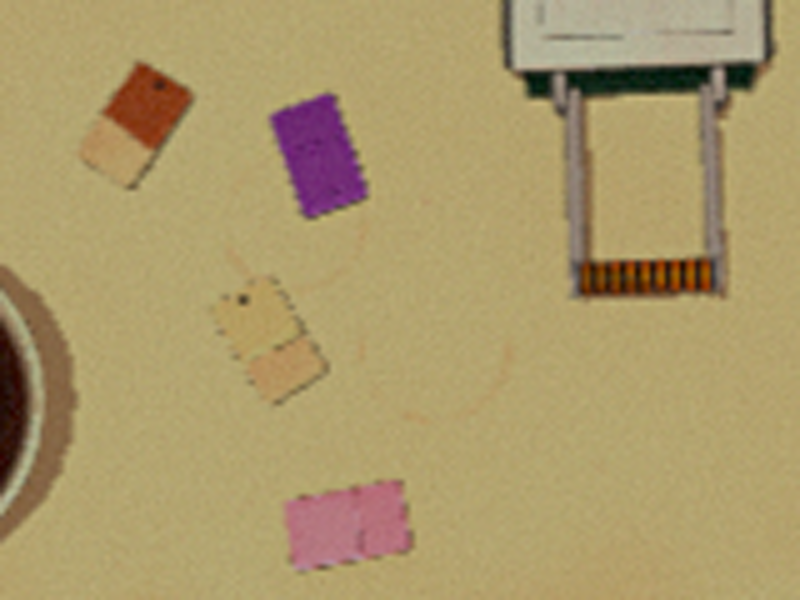

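The crop confirms it: the tile at top pixel (174,238) is beige on both halves with no glaze. The rust, purple and pink tiles are separate from it, and the bar lies at (249,226).

```bash
cat >> h.py <<'E'
def go(pos,ang):
    "shift (tool axes, m) and turn about tool z (in turns) to TCP pos, tool down with tool y at world angle ang (deg)"
    from bench import observe
    from scipy.spatial.transform import Rotation as Ro
    o=observe(); R=Ro.from_quat(o["eef_rot"],scalar_first=True); a=np.radians(ang)
    y=np.array([np.cos(a),np.sin(a),0]); z=np.array([0,0,-1.]); T=Ro.from_matrix(np.c_[np.cross(y,z),y,z])
    print(o["time_s"],o["tcp_pos"].round(4),"shift",R.inv().apply(np.array(pos)-o["tcp_pos"]).round(4),"turn",((R.inv()*T).as_rotvec()/2/np.pi).round(4))
E
python3 - <<'E'
from h import *
d=load("top0.npz")
c=np.array([[212,305],[270,277],[328,368],[277,404]])/5+[120,170]-.5*(1-1/5)
w=ray(d,c,.008); print(w.round(4), w.mean(0), cv2.minAreaRect((w[:,:2]*1000).astype(np.float32)))
go([.467,-.0048,.25],0)
E
```

```text
[[0.4784 0.2774 0.008 ]
 [0.495  0.2397 0.008 ]
 [0.4341 0.2031 0.008 ]
 [0.4125 0.236  0.008 ]] [0.45500182 0.23906047 0.008     ] ((456.2351379394531, 239.45997619628906), (77.83997344970703, 40.685516357421875), 32.0523796081543)
0.1 [0.1385 0.5318 0.3029] shift [-0.4531 -0.4364  0.0539] turn [-3.000e-04  2.000e-04  2.095e-01]
```

Emit:
{"fn": "play_rows", "kwargs": {"series": [[[-0.038,-0.036,0.005],[0,0,0.0175],0],[[-0.076,-0.073,0.01],[0,0,0.035],0],[[-0.113,-0.109,0.014],[0,0,0.0525],0],[[-0.151,-0.145,0.018],[0,0,0.07],0],[[-0.189,-0.182,0.022],[0,0,0.0875],0],[[-0.227,-0.218,0.027],[0,0,0.105],0],[[-0.264,-0.255,0.031],[0,0,0.1225],0],[[-0.302,-0.291,0.036],[0,0,0.14],0],[[-0.34,-0.327,0.04],[0,0,0.157],0],[[-0.378,-0.364,0.045],[0,0,0.175],0],[[-0.415,-0.4,0.05],[0,0,0.192],0],[[-0.453,-0.436,0.054],[0,0,0.2095],0]]}}

```text
time_s: 1.6
tcp_pos: [0.4674, -0.005, 0.2495]
eef_rot: [-0.0, 0.708, 0.706, 0.0]
wrist_force: [0.9, 0.7, -0.2]
gripper_width: 0.0857
grasp_force: 0.0
```

Emit:
{"fn": "play_rows", "kwargs": {"series": [[[0,0,0],[0,0,0],0],[[0,0,0],[0,0,0],0],[[0,0,0],[0,0,0],0]]}}

```text
time_s: 1.98
tcp_pos: [0.4665, -0.0021, 0.2497]
eef_rot: [-0.001, 0.706, 0.708, 0.0]
wrist_force: [0.2, -0.9, 0.7]
gripper_width: 0.0854
grasp_force: 0.0
```

Run:
```python
from h import *
from bench import *
go([.467,-.0048,.147],0)
print(observe()["joint_pos"].round(2))
d=get_image("scene");cv2.imwrite("pics/s1.png",cv2.resize(d["image"][110:250,150:370,::-1],None,fx=3,fy=3))
```

```text
1.975 [ 0.4665 -0.0021  0.2497] shift [-0.0028  0.0006  0.1027] turn [-0.0001 -0.0002  0.0005]
[-0.6   0.21  0.67  1.83 -0.14  1.15  0.12]
```

View pics/s1.png

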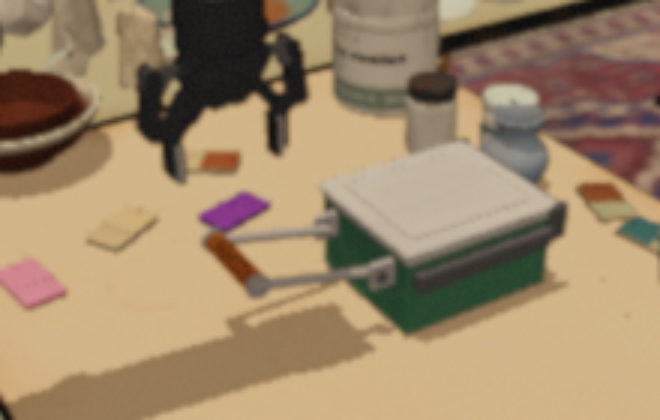

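The gripper (crop (220,100)) hangs open above the bar (crop (235,265)), with its fingers spread along x. Next I descend and pinch.

Emit:
{"fn": "play_rows", "kwargs": {"series": [[[-0.001,0,0.02],[0,0,0],0],[[-0.002,0,0.045],[0,0,0],0],[[-0.002,0,0.07],[0,0,0],0],[[-0.002,0,0.09],[0,0,0],0],[[-0.002,0,0.103],[0,0,0],0],[[-0.002,0,0.103],[0,0,0],0],[[-0.002,0,0.103],[0,0,0],0.5],[[-0.002,0,0.103],[0,0,0],0.75],[[-0.002,0,0.103],[0,0,0],1],[[-0.002,0,0.103],[0,0,0],1],[[-0.002,0,0.103],[0,0,0],1],[[-0.002,0,0.103],[0,0,0],1]]}}

```text
time_s: 3.52
tcp_pos: [0.4676, -0.0059, 0.1473]
eef_rot: [0.0, 0.707, 0.707, 0.0]
wrist_force: [-0.3, -0.6, 4.3]
gripper_width: 0.0185
grasp_force: 58.5
```

Emit:
{"fn": "play_rows", "kwargs": {"series": [[[0,0,0],[0,0,0],1],[[0,0,0],[0,0,0],1],[[0,0,0],[0,0,0],1]]}}

```text
time_s: 3.9
tcp_pos: [0.4676, -0.0058, 0.1473]
eef_rot: [0.0, 0.707, 0.707, 0.0]
wrist_force: [-0.4, 0.7, 5.0]
gripper_width: 0.0181
grasp_force: 58.6
```

Emit:
{"fn": "play_rows", "kwargs": {"series": [[[0,-0.001,0.005],[0,0,0],1],[[0,-0.0015,0.01],[0,0,0],1],[[0,-0.002,0.015],[0,0,0],1],[[0,-0.0027,0.02],[0,0,0],1],[[0,-0.003,0.025],[0,0,0],1],[[0,-0.003,0.03],[0,0,0],1],[[0,-0.003,0.035],[0,0,0],1],[[0,-0.0025,0.04],[0,0,0],1],[[0,-0.002,0.045],[0,0,0],1],[[0,-0.001,0.05],[0,0,0],1],[[0,0,0.056],[0,0,0],1],[[0,0,0.057],[0,0,0],1]]}}

```text
time_s: 5.4
tcp_pos: [0.4672, -0.0058, 0.0899]
eef_rot: [-0.0, 0.707, 0.707, 0.0]
wrist_force: [-2.3, 0.8, 5.2]
gripper_width: 0.0181
grasp_force: 65.0
```

Emit:
{"fn": "play_rows", "kwargs": {"series": [[[0,0,0.001],[0,0,0],1],[[0,0,0.001],[0,0,0],1],[[0,0,0.001],[0,0,0],1]]}}

```text
time_s: 5.78
tcp_pos: [0.4673, -0.0058, 0.0891]
eef_rot: [0.0, 0.707, 0.707, 0.0]
wrist_force: [-1.4, 0.7, 4.9]
gripper_width: 0.0182
grasp_force: 65.0
```

Run:
```python
from h import *
from bench import *
d=get_image("scene");cv2.imwrite("pics/s2.png",cv2.resize(d["image"][80:260,130:400,::-1],None,fx=2,fy=2))
```

```text
(no output)
```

View pics/s2.png

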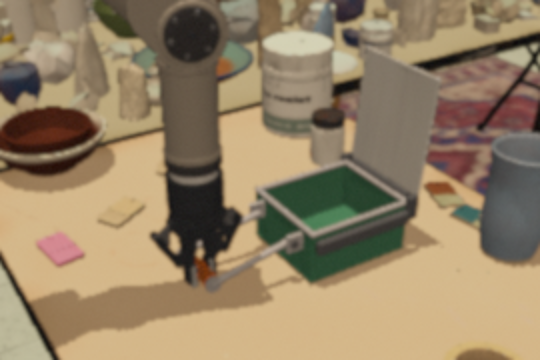

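The lid stands wide open at (400,130) and the bar is down in the fingers at (205,268). Next I release, rise and go to the tile.

Emit:
{"fn": "play_rows", "kwargs": {"series": [[[0,0,0],[0,0,0],0.6],[[0,0,0],[0,0,0],0.3],[[0,0,0],[0,0,0],0],[[0,0,0],[0,0,0],0],[[0,0,0],[0,0,0],0],[[0,0,-0.02],[0,0,0],0],[[0,0,-0.05],[0,0,0],0],[[0,0,-0.09],[0,0,0],0],[[0,0,-0.13],[0,0,0],0],[[0,0,-0.15],[0,0,0],0],[[0,0,-0.15],[0,0,0],0],[[0,0,-0.15],[0,0,0],0]]}}

```text
time_s: 7.32
tcp_pos: [0.4664, -0.0057, 0.2378]
eef_rot: [-0.001, 0.707, 0.707, -0.001]
wrist_force: [-0.3, 0.7, 0.2]
gripper_width: 0.0854
grasp_force: 0.0
```

Run:
```python
from h import *
go([.4555,.239,.20],-58)
```

```text
7.325 [ 0.4664 -0.0057  0.2378] shift [ 0.2447 -0.0109  0.0378] turn [-0.0003  0.0002  0.1611]
```

Emit:
{"fn": "play_rows", "kwargs": {"series": [[[0.03,-0.001,0],[0,0,0.018],0],[[0.06,-0.002,0],[0,0,0.036],0],[[0.09,-0.004,0],[0,0,0.054],0],[[0.12,-0.005,0.01],[0,0,0.072],0],[[0.15,-0.006,0.015],[0,0,0.09],0],[[0.18,-0.008,0.02],[0,0,0.11],0],[[0.21,-0.009,0.03],[0,0,0.13],0],[[0.235,-0.0105,0.035],[0,0,0.15],0],[[0.2447,-0.011,0.038],[0,0,0.161],0],[[0.2447,-0.011,0.038],[0,0,0.161],0],[[0.2447,-0.011,0.038],[0,0,0.161],0],[[0.2447,-0.011,0.038],[0,0,0.161],0]]}}

```text
time_s: 8.82
tcp_pos: [0.4564, 0.2379, 0.2009]
eef_rot: [0.0, 0.961, 0.275, -0.0]
wrist_force: [-0.2, -0.4, 0.8]
gripper_width: 0.0853
grasp_force: 0.0
```

Run:
```python
from h import *
from bench import *
go([.4555,.239,.078],-58)
d=get_image("scene");cv2.imwrite("pics/s3.png",cv2.resize(d["image"][80:260,130:400,::-1],None,fx=2,fy=2))
```

```text
8.825 [0.4564 0.2379 0.2009] shift [-1.000e-04 -1.400e-03  1.229e-01] turn [ 0.      0.     -0.0001]
```

View pics/s3.png

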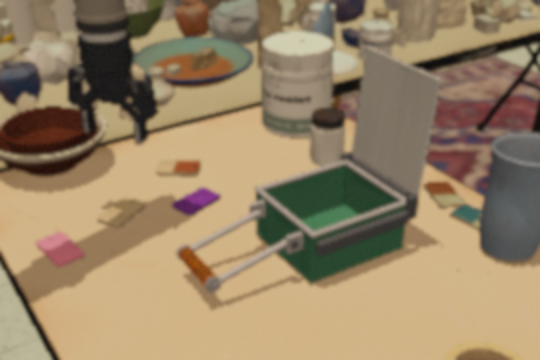

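The pedal and lid have stayed open. The gripper is above the plain tile at (120,213). I descend.

Emit:
{"fn": "play_rows", "kwargs": {"series": [[[0,-0.001,0.03],[0,0,0],0],[[0,-0.001,0.06],[0,0,0],0],[[0,-0.001,0.085],[0,0,0],0],[[0,-0.001,0.105],[0,0,0],0],[[0,-0.001,0.116],[0,0,0],0],[[0,-0.001,0.123],[0,0,0],0],[[0,-0.001,0.123],[0,0,0],0],[[0,-0.001,0.123],[0,0,0],0.2],[[0,-0.001,0.123],[0,0,0],0.25],[[0,-0.001,0.123],[0,0,0],0.3],[[0,-0.001,0.123],[0,0,0],0.3],[[0,-0.001,0.123],[0,0,0],0.3]]}}

```text
time_s: 10.38
tcp_pos: [0.4556, 0.2398, 0.0779]
eef_rot: [-0.0, 0.961, 0.276, 0.0]
wrist_force: [-0.8, 0.1, 0.9]
gripper_width: 0.0599
grasp_force: 0.0
```

Run:
```python
from h import *
from bench import *
import bench
print(bench.tip_reach, observe()["gripper_width"])
d=get_image("scene");cv2.imwrite("pics/s4.png",cv2.resize(d["image"][110:240,130:290,::-1],None,fx=4,fy=4))
```

```text
0.0726 0.059897929530166004
```

View pics/s4.png

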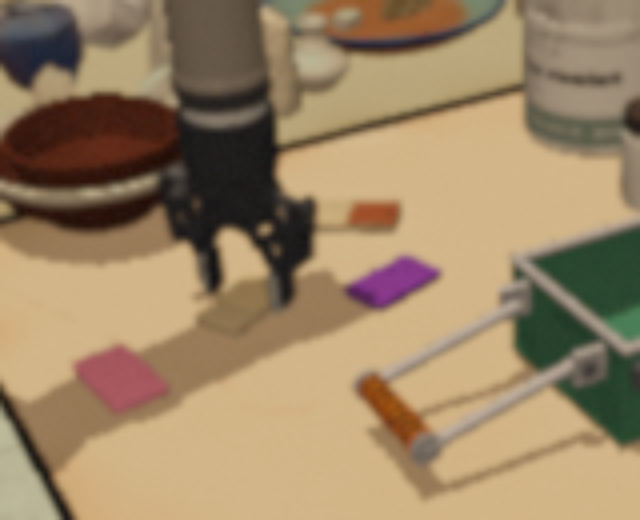

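The fingers straddle the tile at crop (240,300), with the tips still slightly above the table. I go 6 mm lower and close.

Emit:
{"fn": "play_rows", "kwargs": {"series": [[[0,0,0.003],[0,0,0],0.3],[[0,0,0.006],[0,0,0],0.3],[[0,0,0.006],[0,0,0],0.3]]}}

```text
time_s: 10.8
tcp_pos: [0.4553, 0.2396, 0.0715]
eef_rot: [0.0, 0.961, 0.276, -0.0]
wrist_force: [0.0, -0.1, 0.3]
gripper_width: 0.0597
grasp_force: 0.0
```

Emit:
{"fn": "play_rows", "kwargs": {"series": [[[0,0,0],[0,0,0],0.4],[[0,0,0],[0,0,0],0.45],[[0,0,0],[0,0,0],0.5],[[0,0,0],[0,0,0],0.6],[[0,0,0],[0,0,0],0.8],[[0,0,0],[0,0,0],1],[[0,0,0],[0,0,0],1],[[0,0,0],[0,0,0],1]]}}

```text
time_s: 11.8
tcp_pos: [0.4559, 0.2399, 0.0724]
eef_rot: [-0.0, 0.961, 0.276, 0.0]
wrist_force: [-0.9, -0.5, 4.9]
gripper_width: 0.0429
grasp_force: 60.7
```

Gripped. I lift straight up, then carry the tile to the bin.

Emit:
{"fn": "play_rows", "kwargs": {"series": [[[0,0,-0.01],[0,0,0],1],[[0,0,-0.03],[0,0,0],1],[[0,0,-0.06],[0,0,0],1],[[0,0,-0.09],[0,0,0],1],[[0,0,-0.12],[0,0,0],1],[[0,0,-0.14],[0,0,0],1],[[0,0,-0.15],[0,0,0],1],[[0,0,-0.15],[0,0,0],1],[[0,0,-0.15],[0,0,0],1]]}}

```text
time_s: 12.92
tcp_pos: [0.455, 0.2396, 0.221]
eef_rot: [0.0, 0.961, 0.276, -0.001]
wrist_force: [-0.1, -0.3, -0.5]
gripper_width: 0.0432
grasp_force: 61.1
```

Run:
```python
from h import *
from bench import *
go([.669,-.006,.225],-90)
d=get_image("scene");cv2.imwrite("pics/s5.png",cv2.resize(d["image"][80:260,130:400,::-1],None,fx=2,fy=2))
```

```text
12.925 [0.455  0.2396 0.221 ] shift [ 0.0512  0.3217 -0.0042] turn [0.0001 0.0003 0.089 ]
```

View pics/s5.png

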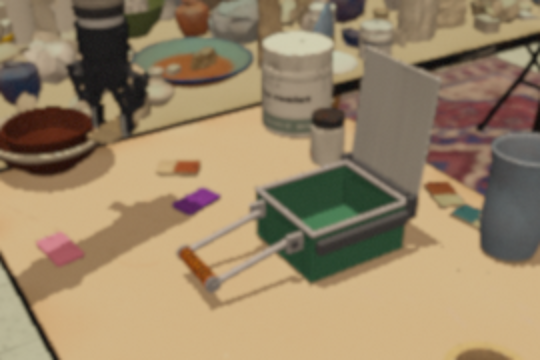

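The tile is off the table and in the gripper at (105,115). The pedal is still down.

Emit:
{"fn": "play_rows", "kwargs": {"series": [[[0.004,0.027,0],[0,0,0.0075],1],[[0.0085,0.054,0],[0,0,0.015],1],[[0.013,0.08,0],[0,0,0.022],1],[[0.017,0.107,-0.001],[0,0,0.03],1],[[0.021,0.134,-0.002],[0,0,0.037],1],[[0.0255,0.161,-0.003],[0,0,0.0445],1],[[0.03,0.188,-0.004],[0,0,0.052],1],[[0.034,0.214,-0.004],[0,0,0.0593],1],[[0.0385,0.241,-0.004],[0,0,0.067],1],[[0.043,0.268,-0.004],[0,0,0.074],1],[[0.047,0.295,-0.004],[0,0,0.082],1],[[0.051,0.3215,-0.004],[0,0,0.089],1]]}}

```text
time_s: 14.48
tcp_pos: [0.6696, -0.0064, 0.2244]
eef_rot: [0.0, 1.0, -0.001, -0.001]
wrist_force: [-0.3, 0.8, 0.6]
gripper_width: 0.0431
grasp_force: 61.1
```

Emit:
{"fn": "play_rows", "kwargs": {"series": [[[0,0,0],[0,0,0],1],[[0,0,0],[0,0,0],1],[[0,0,0],[0,0,0],1]]}}

```text
time_s: 14.85
tcp_pos: [0.6689, -0.004, 0.2256]
eef_rot: [-0.001, 1.0, 0.001, -0.0]
wrist_force: [-0.1, -0.0, -0.0]
gripper_width: 0.0431
grasp_force: 61.1
```

Run:
```python
from h import *
from bench import *
go([.669,-.006,.118],-90)
d=get_image("scene");cv2.imwrite("pics/s6.png",cv2.resize(d["image"][60:240,130:400,::-1],None,fx=2,fy=2))
```

```text
14.85 [ 0.6689 -0.004   0.2256] shift [0.0002 0.0022 0.1076] turn [-0.0002  0.0001  0.0003]
```

View pics/s6.png

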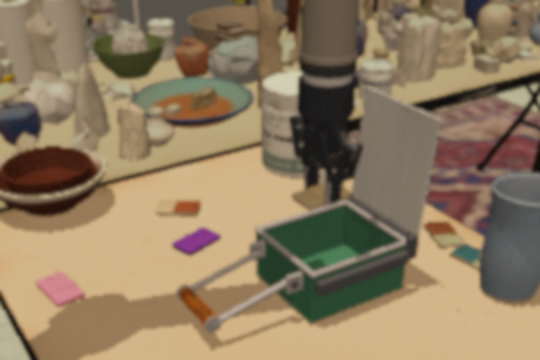

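The gripper holds the tile over the bin mouth at (325,190), clear of the lid. I lower and release.

Emit:
{"fn": "play_rows", "kwargs": {"series": [[[0,0.002,0.02],[0,0,0],1],[[0,0.002,0.045],[0,0,0],1],[[0,0.002,0.07],[0,0,0],1],[[0,0.002,0.095],[0,0,0],1],[[0,0.002,0.108],[0,0,0],1],[[0,0.002,0.108],[0,0,0],1],[[0,0.002,0.108],[0,0,0],0.4],[[0,0.002,0.108],[0,0,0],0.35],[[0,0.002,0.108],[0,0,0],0.3],[[0,0.002,0.108],[0,0,0],0.3],[[0,0.002,0.108],[0,0,0],0.3],[[0,0.002,0.108],[0,0,0],0.3]]}}

```text
time_s: 16.4
tcp_pos: [0.6693, -0.0078, 0.1179]
eef_rot: [0.0, 1.0, -0.0, -0.0]
wrist_force: [-0.1, -0.6, 0.9]
gripper_width: 0.06
grasp_force: 0.0
```

Emit:
{"fn": "play_rows", "kwargs": {"series": [[[0,0,-0.02],[0,0,0],0.3],[[0,0,-0.05],[0,0,0],0.3],[[0,0,-0.08],[0,0,0],0.3],[[0,0,-0.11],[0,0,0],0.3],[[0,0,-0.14],[0,0,0],0.2],[[0,0,-0.15],[0,0,0],0.1],[[0,0,-0.15],[0,0,0],0],[[0,0,-0.15],[0,0,0],0],[[0,0,-0.15],[0,0,0],0]]}}

```text
time_s: 17.52
tcp_pos: [0.6688, -0.0075, 0.2664]
eef_rot: [-0.0, 1.0, -0.0, -0.001]
wrist_force: [0.4, 0.8, -0.8]
gripper_width: 0.0855
grasp_force: 0.0
```

Run:
```python
from h import *
go([.467,-.0055,.24],0)
go([.467,-.0055,.24],-180)
from bench import *; print(observe()["joint_pos"].round(2))
```

```text
17.525 [ 0.6688 -0.0075  0.2664] shift [-0.2018 -0.0019  0.0269] turn [-0.0004  0.0003 -0.2501]
17.525 [ 0.6688 -0.0075  0.2664] shift [-0.2018 -0.0019  0.0269] turn [0.0003 0.0004 0.2499]
[-0.46  0.69  0.83  1.22 -0.49  1.44 -1.26]
```

Emit:
{"fn": "play_rows", "kwargs": {"series": [[[-0.018,0,0],[0,0,-0.0225],0],[[-0.037,0,0],[0,0,-0.045],0],[[-0.055,-0.001,0],[0,0,-0.0675],0],[[-0.073,-0.001,0],[0,0,-0.09],0],[[-0.092,-0.001,0.003],[0,0,-0.114],0],[[-0.11,-0.001,0.006],[0,0,-0.136],0],[[-0.13,-0.001,0.01],[0,0,-0.159],0],[[-0.147,-0.001,0.015],[0,0,-0.182],0],[[-0.165,-0.002,0.02],[0,0,-0.205],0],[[-0.185,-0.002,0.025],[0,0,-0.227],0],[[-0.202,-0.002,0.027],[0,0,-0.25],0],[[-0.202,-0.002,0.027],[0,0,-0.25],0]]}}

```text
time_s: 19.02
tcp_pos: [0.4661, -0.0057, 0.2403]
eef_rot: [-0.001, 0.708, 0.706, -0.0]
wrist_force: [-0.3, -0.4, 0.6]
gripper_width: 0.0858
grasp_force: 0.0
```

Emit:
{"fn": "play_rows", "kwargs": {"series": [[[0,0,0],[0,0,0],0],[[0,0,0],[0,0,0],0],[[0,0,0],[0,0,0],0]]}}

```text
time_s: 19.4
tcp_pos: [0.4679, -0.0058, 0.2409]
eef_rot: [0.0, 0.707, 0.707, -0.0]
wrist_force: [-0.4, 0.6, -0.4]
gripper_width: 0.0855
grasp_force: 0.0
```

Run:
```python
from h import *
from bench import *
go([.4675,-.0055,.09],0)
d=get_image("top");d2=get_image("scene")
s=np.hstack([cv2.resize(d["image"][100:260,170:330],(400,400)),cv2.resize(d2["image"][80:230,200:350],(400,400))])
cv2.imwrite("pics/s7.png",s[:,:,::-1])
```

```text
19.4 [ 0.4679 -0.0058  0.2409] shift [ 0.0003 -0.0004  0.1509] turn [ 0.      0.0001 -0.0001]
```

View pics/s7.png

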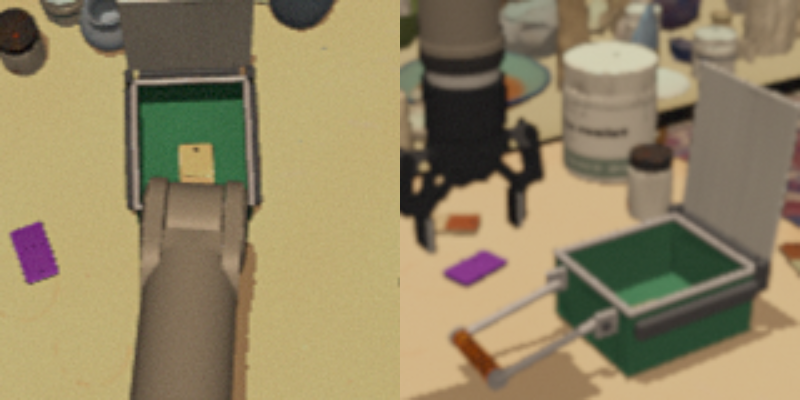

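The left (top) half shows the tile flat inside the bin at (197,162). The right half shows the lid open and the pedal bar down at (470,350). Next I descend and pinch the bar.

Emit:
{"fn": "play_rows", "kwargs": {"series": [[[0,0,0.025],[0,0,0],0],[[0,0,0.055],[0,0,0],0],[[0,0,0.085],[0,0,0],0],[[0,0,0.115],[0,0,0],0],[[0,0,0.135],[0,0,0],0],[[0,0,0.15],[0,0,0],0],[[0,0,0.15],[0,0,0],0],[[0,0,0.15],[0,0,0],0.5],[[0,0,0.15],[0,0,0],0.75],[[0,0,0.15],[0,0,0],1],[[0,0,0.15],[0,0,0],1],[[0,0,0.15],[0,0,0],1]]}}

```text
time_s: 21.0
tcp_pos: [0.4674, -0.0057, 0.0912]
eef_rot: [-0.0, 0.707, 0.707, 0.0]
wrist_force: [-1.6, 0.1, 4.0]
gripper_width: 0.0184
grasp_force: 58.5
```

Emit:
{"fn": "play_rows", "kwargs": {"series": [[[0,0,0],[0,0,0],1],[[0,0,0],[0,0,0],1],[[0,0,0],[0,0,0],1]]}}

```text
time_s: 21.38
tcp_pos: [0.4674, -0.0057, 0.091]
eef_rot: [-0.0, 0.707, 0.707, 0.0]
wrist_force: [-1.8, 0.3, 4.2]
gripper_width: 0.0184
grasp_force: 58.6
```

Emit:
{"fn": "play_rows", "kwargs": {"series": [[[0,0,-0.001],[0,0,0],1],[[0,-0.0005,-0.003],[0,0,0],1],[[0,-0.001,-0.0055],[0,0,0],1],[[0,-0.0013,-0.008],[0,0,0],1],[[0,-0.0016,-0.0105],[0,0,0],1],[[0,-0.002,-0.013],[0,0,0],1],[[0,-0.0022,-0.0155],[0,0,0],1],[[0,-0.0025,-0.018],[0,0,0],1],[[0,-0.0027,-0.0205],[0,0,0],1],[[0,-0.0029,-0.023],[0,0,0],1],[[0,-0.003,-0.0255],[0,0,0],1],[[0,-0.003,-0.028],[0,0,0],1]]}}

```text
time_s: 22.88
tcp_pos: [0.4644, -0.0057, 0.1192]
eef_rot: [-0.0, 0.707, 0.707, 0.0]
wrist_force: [2.3, -0.0, -6.3]
gripper_width: 0.0182
grasp_force: 58.6
```

Emit:
{"fn": "play_rows", "kwargs": {"series": [[[0,0,-0.0025],[0,0,0],1],[[0,0.0001,-0.005],[0,0,0],1],[[0,0.0003,-0.0075],[0,0,0],1],[[0,0.0005,-0.01],[0,0,0],1],[[0,0.0008,-0.0125],[0,0,0],1],[[0,0.001,-0.015],[0,0,0],1],[[0,0.0014,-0.0175],[0,0,0],1],[[0,0.0017,-0.02],[0,0,0],1],[[0,0.002,-0.022],[0,0,0],1],[[0,0.0024,-0.024],[0,0,0],1],[[0,0.0028,-0.026],[0,0,0],1],[[0,0.003,-0.0275],[0,0,0],1]]}}

```text
time_s: 24.38
tcp_pos: [0.4669, -0.0057, 0.1462]
eef_rot: [-0.0, 0.707, 0.707, -0.0]
wrist_force: [0.9, -0.0, -9.5]
gripper_width: 0.0182
grasp_force: 58.6
```

Emit:
{"fn": "play_rows", "kwargs": {"series": [[[0,0,-0.0005],[0,0,0],1],[[0,0,-0.001],[0,0,0],1],[[0,0,-0.0015],[0,0,0],1],[[0,0,-0.0015],[0,0,0],1]]}}

```text
time_s: 24.88
tcp_pos: [0.4673, -0.0057, 0.1483]
eef_rot: [-0.0, 0.707, 0.707, 0.0]
wrist_force: [-2.7, 0.7, -2.6]
gripper_width: 0.0182
grasp_force: 58.8
```

Emit:
{"fn": "play_rows", "kwargs": {"series": [[[0,0,-0.0005],[0,0,0],1],[[0,0,-0.001],[0,0,0],1],[[0,0,-0.0015],[0,0,0],1],[[0,0,-0.002],[0,0,0],1],[[0,0,-0.002],[0,0,0],1]]}}

```text
time_s: 25.5
tcp_pos: [0.4675, -0.0057, 0.1499]
eef_rot: [0.0, 0.707, 0.707, 0.0]
wrist_force: [-0.5, 1.1, -6.6]
gripper_width: 0.018
grasp_force: 58.7
```

```bash
cat >> h.py <<'E'
def lid():
    from bench import get_image
    d=get_image("top"); K=d["camera_matrix"];R=cv2.Rodrigues(d["rvec"])[0]
    v,u=np.mgrid[0:384,0:512]; z=d["depth"]; P=np.stack([(u-K[0,2])/K[0,0]*z,(v-K[1,2])/K[1,1]*z,z],-1)
    W=((P-d["tvec"])@R)[z>0]
    for x in (.62,.66,.70,.74):
        s=W[(abs(W[:,0]-x)<.008)&(abs(W[:,1]+.006)<.075)&(W[:,2]<.2)]; print(x,len(s),np.percentile(s[:,2],[25,50,75]).round(4) if len(s) else "")
E
python3 -c "
from h import *
lid()"
```

```text
0.62 246 [0.0969 0.099  0.1019]
0.66 235 [0.098  0.0999 0.1024]
0.7 229 [0.0982 0.1004 0.1027]
0.74 224 [0.0981 0.1001 0.1024]
```

The lid is flat at about 0.10 m, so it is shut. I release and withdraw.

Emit:
{"fn": "play_rows", "kwargs": {"series": [[[0,0,0],[0,0,0],0.7],[[0,0,0],[0,0,0],0.4],[[0,0,0],[0,0,0],0.1],[[0,0,0],[0,0,0],0],[[0,0,0],[0,0,0],0],[[0,0,-0.02],[0,0,0],0],[[0,0,-0.05],[0,0,0],0],[[0,0,-0.08],[0,0,0],0],[[0,0,-0.11],[0,0,0],0],[[0,0,-0.12],[0,0,0],0],[[0,0,-0.12],[0,0,0],0],[[0,0,-0.12],[0,0,0],0]]}}

```text
time_s: 27.05
tcp_pos: [0.4666, -0.0056, 0.2685]
eef_rot: [-0.001, 0.707, 0.707, -0.001]
wrist_force: [-0.4, 0.0, 0.0]
gripper_width: 0.0853
grasp_force: 0.0
```

```bash
python3 -c "
from h import *
lid()
from bench import *
d0=load('top0.npz')['image'].astype(int);d=get_image('top')['image'].astype(int)
for n,(u,v) in dict(rust=(148,194),teal=(341,218),tape=(350,165),bar=(249,226)).items(): print(n,abs(d-d0)[v-14:v+14,u-14:u+14].mean().round(1))
"
```

```text
0.62 21 [0.0955 0.0977 0.1011]
0.66 236 [0.0975 0.0996 0.1021]
0.7 226 [0.0976 0.1003 0.1022]
0.74 237 [0.0977 0.1003 0.1028]
rust 5.5
teal 5.2
tape 5.2
bar 44.7
```

```bash
python3 -c "
from bench import *
print(hand_in())"
```

```text
the job is handed in; nothing more can be done
None
```

The plain tile is in the bin, the pedal was eased back up over about three seconds, the lid is shut, the other tiles and the tape show no movement, and the job is handed in (no verdict was returned).

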